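# Shut and latch the red-coded ingredient bin

## Task

Two ingredient bins stand open on the prep table. Shut the one with the red latch grip: lift its latch bar, slide the lid closed with it so that the bar's tooth passes over the keeper, and let the bar drop fully into the notch. Leave the bin with the blue grip open as it is.

Things in the scene. Friction and masses are not known exactly. Their poses are not given: they have to be found in the camera images.
- red_grip (a point): Centre of the red upright grip on the red bin's steel latch bar: 20 mm wide (x), 26 long (y), 42 tall, 196 above the table with the bar flat, 21 above the bar's top. Take it from above, fingers closing along x. +y points along the bar to its toothed end and the keeper, the way the lid closes. Bar hinged on the lid 95 mm behind, 27 below. Tooth 54 ahead, 12 thick, reaching 20 below the bar.
- red_notch (a point): Middle of the notch, at rib-top height (160 mm), in the keeper on the +y end of the red bin (fixed; white, red panels, 180 x 280 x 150 mm high). Notch 38 mm long (y), 60 wide, between two cross ribs. A flat bar's tooth ends 17 mm below the rib tops, so raise the grip over 12 mm to pass the near rib; 20 to 30 is comfortable (the grip then leans back about 8 mm relative to the lid).
- red_lid (a joint): Slide of the red bin's lid, m: how far it still has to go along the grip's +y. 0 = closed, tooth over the middle of the notch; larger = open, up to 0.12. End stop at -0.007; the tooth drops into the notch below about 0.013. Friction about 1.2 N: it stays where it is left. Lid top 160 mm above the table.
- red_latch (a joint): Hinge of the red bin's latch bar, rad: 0 = lying flat (dropped), grows as the bar is lifted, up to 1.0. It falls back to 0 by its own weight (about 0.15 kg), or rests on a rib near 0.1 if let go there.
- blue_grip (a point): Centre of the blue grip on the latch bar of the other bin, which is the same but for its blue parts; its lid is open too. Leave it as it is.

How it is judged:
On the way:
1. the red bin's latch bar is lifted clear of the keeper before the lid is closed (value of joint red_latch above 0.1 rad and value of joint red_lid above 0.012 m), for 0.05 s.
At the end, for the whole second after the job is handed in: The red bin's lid is shut (within 16 mm of closed), its latch bar lies flat with the tooth down in the notch (within 0.05 rad), and the blue grip is within 20 mm of where it was (value of joint red_lid below 0.016 m and value of joint red_latch below 0.05 rad and distance of blue_grip from where it was at the start of the episode below 0.02 m); the robot touches nothing.
It fails at once if the blue bin's lid or latch is moved by more than 20 mm (distance of blue_grip from where it was at the start of the episode above 0.02 m).
It also fails if it takes over 32 s, if anything falls off the work surface, if the arm or the gripper's body presses on something with over 40 N, if the wrist force passes 120 N, or if a joint passes its speed limit or range.

## Robot

A 6-joint arm with a two-finger parallel gripper is mounted at the origin on the work surface. World frame = base frame: x ahead of the robot, y to its left, z up, the work surface at z = 0. Lengths are in m, angles in rad, forces in N, time in s.
With the tool pointing down it reaches from about 0.25 to 0.725 m from the base axis. Payload 9.7 kg.
Tool frame: the origin (TCP) lies midway between the tips of the shut fingers; the grasp point (between the pads) lies 19 mm behind it; z points along the fingers, y is the line along which they close (so a half turn about z gives the same grasp; the last joint's range is limited). The gripper opens to 85 mm and grips with 20 to 120 N. Pads are 22 mm wide; open, the fingers measure 114 mm over their backs; the gripper's body (76 mm by 85 mm) begins 54 mm behind the grasp point. The pads swing forward as they close: fully open they stand 13 mm farther back than shut.
Start: joints at [1.292, 0.087, 0.176, 1.66, 0, 1.571], TCP at [0.151, 0.529, 0.231] pointing down, gripper open.
Joint ranges: [-3.13, 3.13], [-0.85, 1.81], [-1.15, 1.24], [-2.2, 2.28], [-1.44, 1.52], [-3.14, 3.14]. Speed limits (rad/s): [2.22, 2.22, 2.57, 3.14, 3.14, 3.14].

## Interface

Orientations are given as a rotation vector (axis times angle).
In Python, from bench import r gives the robot as it stands. Calls block until the motion is done:
- r.goto(position, orientation): joint-space move of the TCP to a pose.
- r.line_to(position, orientation=None, velocity=0.15): straight line of the TCP; orientation=None keeps the orientation; velocity is the mean speed in m/s.
- r.set_joints(angles): joint-space move.
- r.set_gripper(opening, f_grip=None): finger opening in m; f_grip is the grip in N (None keeps the last); returns when the fingers have stopped.
- r.sleep(seconds).
- r.inverse_kinematics(position, orientation): joint angles nearest the present ones, or None.
- r.camera(name): name is "side" or "top"; returns a dict with "frame" (480x640x3 uint8, blue, green, red), "range_z" (480x640 float32, m along the optical axis (not along the pixel's ray), 0 where there is no reading), "fx", "fy", "cx", "cy" (pixels), "k1" (the pictures are not rectified: a ray, as slopes to the right and down, at radius r is drawn at 1 + k1 r^2 times it, then the intrinsics apply), "T" (4x4, takes a point from camera to world coordinates). Camera axes: x right, y down, z forward; pixel columns grow to the right and rows downward; lengths in m; the calibration is good to about 2 mm. A picture is of the moment at which its call begins.
A pose or a line that the arm cannot do raises r.IKError and nothing moves.
- r.job_done(): hands the job in; it is judged then, once.
Trained networks look in a picture, given as the dict that the camera call returned (one of the last four; its "shot" number tells which), for a name from the list of things; names that differ only in an ending like _2 or _b are one class to them, and where a whole thing is asked for, a point or a joint stands for the part that bears it (a point fixed in the world has none). Each returns a list of dicts, best first, with "conf" (0 to 1); they miss things now and then, are a little off and sometimes report something else, mostly with a low value. They report only what shows in the picture. A call takes as long as a camera call.
- r.look_for(picture, thing): "centre" ([column, row] in pixels, amid what is visible of it).
- r.trace(picture, thing): "pixels" (480x640 bool, what is visible of it) and "centre" ([column, row] in pixels, amid what is visible of it).
- r.tip_of(picture, thing): "centre" ([column, row] in pixels: a listed point, or the origin of a listed thing).
Readings, each from a call of its own:
- r.read_time(): time.
- r.read_joints(): joint angles.
- r.read_qd(): joint speeds.
- r.read_tau(): joint torques, N m.
- r.read_position(): TCP position.
- r.read_ee_rot(): TCP orientation.
- r.read_contact_force(): force on the tool from outside, world axes, zero at the start.
- r.read_wrist_torque(): the same for the moment, N m.
- r.read_gripper_width(): finger opening in m.
- r.read_grip_force(): force on a finger pad.
Only numpy, scipy, OpenCV 4.12 (cv2) and the standard library are available. Lean on these libraries where they do the work, as an engineer would, in place of code of your own. Each camera call takes 0.05 s, during which the arm holds its last target. There are 200 camera calls.

## Working session

There is one attempt and no reset: what is moved stays moved. The work goes in short steps, each a Python script; the robot and the scene stay as the last script left them, time stands still between calls to the robot, and variables do not carry over. Pictures are saved under pics/ and viewed, at most 10 in all, crops included, and the job is handed in when it is done.

```bash
mkdir -p pics; cat > h.py <<'E'
import numpy as np, cv2
from bench import r
def world(p,uv,rng=None,z=None):
    K=np.array([[p['fx'],0,p['cx']],[0,p['fy'],p['cy']],[0,0,1]])
    s=cv2.undistortPoints(np.array([[uv]],float),K,np.array([p['k1'],0,0,0.]))[0,0]
    d=np.array([s[0],s[1],1.]);T=np.array(p['T'])
    dw=T[:3,:3]@d;o=T[:3,3]
    if z is not None: return o+dw*(z-o[2])/dw[2]
    return o+dw*rng
E
python3 - <<'E'
from h import *
ps={}
for n in('top','side'):
    p=r.camera(n);ps[n]=p
    cv2.imwrite(f'pics/{n}0.png',p['frame'])
    for t,z in(('red_grip',.196),('blue_grip',.196),('red_notch',.160)):
        for d in r.tip_of(p,t)[:2]:
            u,v=d['centre'];rg=p['range_z'][int(round(v)),int(round(u))]
            print(n,t,round(d['conf'],2),np.round([u,v]),'z',world(p,(u,v),z=z).round(4),'rng',world(p,(u,v),rng=rg).round(4))
    print(n,np.array(p['T'])[:3,3].round(3))
print(r.read_time(),r.read_ee_rot())
E
```

```text
top red_grip 0.63 [504. 271.] z [ 0.4478 -0.3042  0.196 ] rng [ 0.4475 -0.2948  0.2191]
top red_grip 0.59 [417. 242.] z [ 0.4967 -0.1449  0.196 ] rng [ 0.5015 -0.1594  0.1281]
top blue_grip 0.76 [193. 264.] z [0.4453 0.2698 0.196 ] rng [0.4452 0.2631 0.2189]
top red_notch 0.93 [417. 242.] z [ 0.5004 -0.1522  0.16  ] rng [ 0.5026 -0.159   0.1282]
top [0.44  0.03  1.013]
side red_grip 0.86 [327. 388.] z [ 0.4464 -0.3082  0.196 ] rng [ 0.4442 -0.3188  0.2075]
side blue_grip 0.75 [274. 205.] z [0.4434 0.2633 0.196 ] rng [0.4429 0.2564 0.1991]
side red_notch 0.71 [336. 327.] z [ 0.495  -0.1533  0.16  ] rng [ 0.4989 -0.1368  0.1461]
side [ 0.364 -0.707  0.628]
0.4 [-4.36523788e-01 -3.11106590e+00  2.43885222e-04]
```

```bash
python3 -c "
import cv2,numpy as np
a=cv2.imread('pics/top0.png');b=cv2.imread('pics/side0.png')
cv2.imwrite('pics/both.png',cv2.resize(np.vstack([a,b]),(400,600)))"
```

```text
(no output)
```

View pics/top0.png

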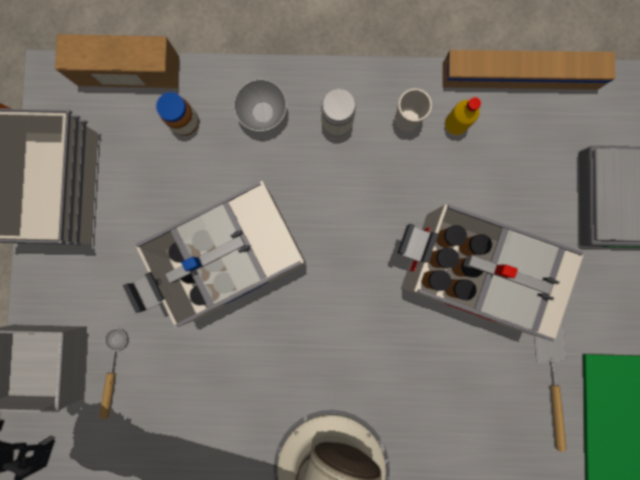

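View pics/side0.png

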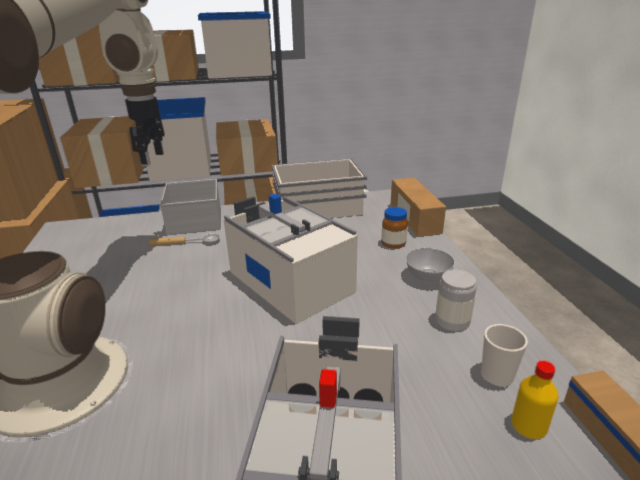

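The top view shows the red grip at about (508,271), its keeper at about (417,243), and the bar pointing left and slightly up, about 71° in world. The side view agrees, with the grip at (327,388) and the keeper at (340,330). The implied slide is about 0.107 m, which is plausible. I'll refine the grip position from depth, then move to hover.

```bash
cat >> h.py <<'E'
from scipy.spatial.transform import Rotation as Ro
def red_top(p,thing='red_grip'):
    out=[]
    for d in r.trace(p,thing)[:1]:
        m=d['pixels']&(p['range_z']>0)
        v,u=np.nonzero(m)
        P=np.array([world(p,(a,b),rng=p['range_z'][b,a]) for a,b in zip(u,v)])
        out.append((d['conf'],P))
    return out
def frame(ang,flip):
    y=np.array([np.sin(ang),-np.cos(ang),0])*flip; z=np.array([0,0,-1.])
    return Ro.from_matrix(np.c_[np.cross(y,z),y,z])
def pose(G,ang,flip,th=0,s=0,dz=.007):
    """TCP pose holding the grip: G = initial grip centre (flat), th = bar angle, s = slide travelled"""
    d=np.array([np.cos(ang),np.sin(ang),0]);z=np.array([0,0,1.])
    H=G-.095*d-.027*z+s*d
    R=Ro.from_rotvec(np.cross(d,z)*th)
    tcp=G+z*(dz-.019)+s*d
    return H+R.apply(tcp-H),(R*frame(ang,flip)).as_rotvec()
E
python3 - <<'E'
from h import *
for n in('top','side'):
    p=r.camera(n)
    for c,P in red_top(p):
        T=P[P[:,2]>.21]
        print(n,c,len(P),'top',len(T),np.median(T,0) if len(T) else '',(T.min(0)+T.max(0))/2 if len(T) else '',T.min(0),T.max(0))
G=np.array([.447,-.306,.196]);ang=np.radians(71.2)
pos=r.read_position();r.line_to([pos[0],pos[1],.36],velocity=.3)
for f in(1,-1):
    for th,s,dz in((0,0,.09),(0,0,.007),(.28,0,.007),(.28,.107,.007),(0,.107,.007),(0,.107,.09)):
        q=r.inverse_kinematics(*pose(G,ang,f,th,s,dz));print(f,th,s,None if q is None else np.round(q,2))
print(r.read_time())
E
```

```text
top 0.91 1029 top 166 [ 0.44729688 -0.30349431  0.21693358] [ 0.44813406 -0.30513971  0.21555247] [ 0.4365762  -0.31863591  0.21103189] [ 0.45969192 -0.29164351  0.22007304]
side 0.75 2065 top 298 [ 0.44727743 -0.31153073  0.21616502] [ 0.44760212 -0.30868629  0.21422121] [ 0.43583625 -0.32207884  0.21002678] [ 0.45936799 -0.29529375  0.21841565]
1 0 0 [-0.6   0.08  0.24  1.73  0.    1.3 ]
1 0 0 [-0.6   0.05  0.05  1.57  0.    1.3 ]
1 0.28 0 [-0.75  0.17  0.2   1.72  0.26  1.14]
1 0.28 0.107 [-0.56  0.07  0.09  1.66  0.27  1.33]
1 0 0.107 [-0.4   0.01  0.    1.57  0.    1.5 ]
1 0 0.107 [-0.4   0.04  0.2   1.73  0.    1.5 ]
-1 0 0 [-0.6   0.08  0.24  1.73  0.   -1.84]
-1 0 0 [-0.6   0.05  0.05  1.57  0.   -1.84]
-1 0.28 0 [-0.75  0.17  0.2   1.72  0.26 -2.  ]
-1 0.28 0.107 [-0.56  0.07  0.09  1.66  0.27 -1.82]
-1 0 0.107 [-0.4   0.01  0.    1.57  0.   -1.64]
-1 0 0.107 [-0.4   0.04  0.2   1.73  0.   -1.64]
1.175
```

```bash
python3 - <<'E'
from h import *
G=np.array([.4475,-.3065,.196]);ang=np.radians(71.2)
r.goto(*pose(G,ang,1,dz=.12))
P,o=pose(G,ang,1,dz=.007)
r.line_to(P,o,velocity=.1)
print('down',r.read_contact_force())
r.set_gripper(0.0,f_grip=40)
print(r.read_gripper_width(),r.read_contact_force(),r.read_wrist_torque(),r.read_time())
p=r.camera('side');cv2.imwrite('pics/g.png',p['frame'])
E
```

```text
down [ 0.54245651 -0.69360275 -0.36015837]
0.019561151830415575 [-3.86779009  1.8013286   1.90607273] [0.25623904 0.65395456 0.03750154] 6.175
```

View pics/g.png

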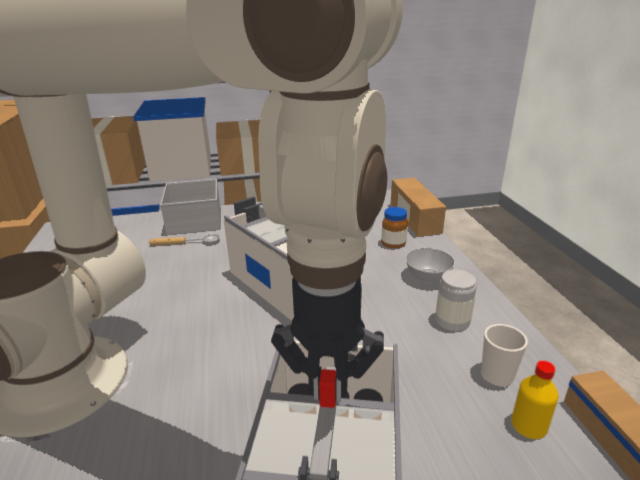

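The grip is held, with a width of 19.6 mm. In the picture the red grip sits at (328,388) between the fingers. Next: lift along the arc, then slide.

```bash
python3 - <<'E'
from h import *
G=np.array([.4475,-.3065,.196]);ang=np.radians(71.2)
f=lambda t:print(t,r.read_contact_force().round(1),r.read_wrist_torque().round(2),round(r.read_gripper_width(),4),round(r.read_time(),2))
for th in(.09,.18,.27): r.line_to(*pose(G,ang,1,th),velocity=.08)
f('lift')
for s in(.035,.07,.09): r.line_to(*pose(G,ang,1,.27,s),velocity=.08); f(s)
p=r.camera('top');cv2.imwrite('pics/s.png',p['frame'][180:360,380:620].repeat(3,0).repeat(3,1))
E
```

```text
lift [-5.4  0.1  0. ] [-0.32  1.03  0.44] 0.0195 7.0
0.035 [-4.4  3.2  0.3] [0.22 0.92 0.36] 0.0193 7.58
0.07 [-5.   2.9 -0.1] [0.27 0.96 0.38] 0.0194 8.17
0.09 [-4.4  2.3  0.5] [0.22 0.93 0.38] 0.0196 8.57
```

View pics/s.png

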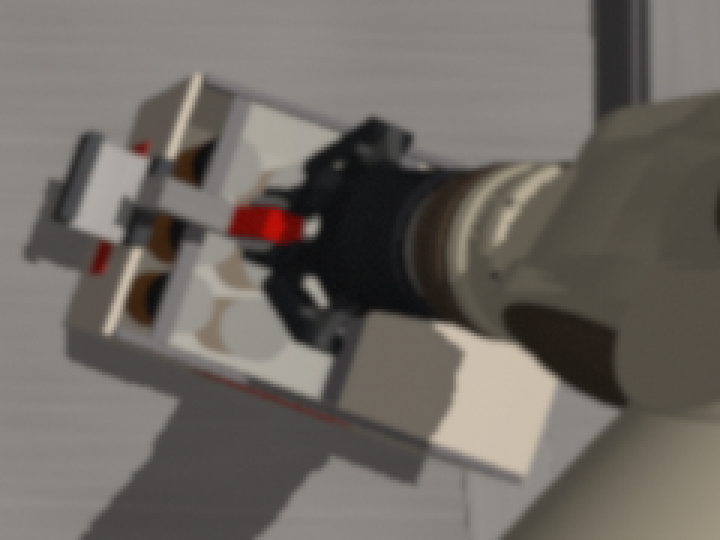

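The lid follows: the bar is raised and the tooth end is near the near rib, at crop (155,190). I'll feel for the end stop, back off 7 mm, and lower the bar.

```bash
python3 - <<'E'
from h import *
G=np.array([.4475,-.3065,.196]);ang=np.radians(71.2);d=np.array([np.cos(ang),np.sin(ang),0])
f=lambda t:print(t,r.read_contact_force().round(1),round(r.read_gripper_width(),4),round(r.read_time(),2))
r.line_to(*pose(G,ang,1,.27,.102),velocity=.06)
F0=r.read_contact_force()@d;print(F0)
stop=None
for s in np.arange(.104,.126,.002):
    r.line_to(*pose(G,ang,1,.27,s),velocity=.03)
    F=r.read_contact_force()@d;print(round(s,3),round(F,1))
    if abs(F-F0)>8: stop=s;break
s=(stop-.008) if stop else .108
r.line_to(*pose(G,ang,1,.27,s),velocity=.05);f(s)
for th in(.18,.09,.04,.0):
    r.line_to(*pose(G,ang,1,th,s),velocity=.06);f(th)
    if abs(r.read_contact_force()[2])>12: print('blocked');break
E
```

```text
2.6570282698623475
0.104 1.1
0.106 0.2
0.108 0.1
0.11 -0.4
0.112 0.0
0.114 -7.7
0.10600000000000001 [-6.   0.9 -1.4] 0.0194 10.78
0.18 [-5.7  3.  -0.4] 0.0195 11.07
0.09 [-5.1  2.9 -0.1] 0.0198 11.36
0.04 [-5.9  1.4 -0.8] 0.019 11.61
0.0 [-5.3  2.4  2. ] 0.019 11.86
```

The end stop was at about 0.113, so closed is 0.106, matching the vision estimate. The bar went down unobstructed. Release and check.

```bash
python3 - <<'E'
from h import *
G=np.array([.4475,-.3065,.196]);ang=np.radians(71.2)
r.set_gripper(.06)
r.line_to(*pose(G,ang,1,0,.106,.12),velocity=.12)
r.goto([.25,-.35,.40],r.read_ee_rot())
for n in('top','side'):
    p=r.camera(n)
    for c,P in red_top(p):
        T=P[P[:,2]>.21];print(n,c,np.median(T,0),T[:,2].max())
    if n=='side': cv2.imwrite('pics/e.png',p['frame'][240:440,220:460].repeat(3,0).repeat(3,1))
d=np.array([np.cos(ang),np.sin(ang),0]);print('expect',G+.106*d,r.read_contact_force(),r.read_time())
E
```

```text
top 0.92 [ 0.48071454 -0.20473109  0.21659273] 0.22181025624581308
side 0.93 [ 0.48190913 -0.21177551  0.21608465] 0.21818862883728019
expect [ 0.48166016 -0.20615518  0.196     ] [ 0.94992845 -0.23481076  0.43001813] 14.7417
```

View pics/e.png

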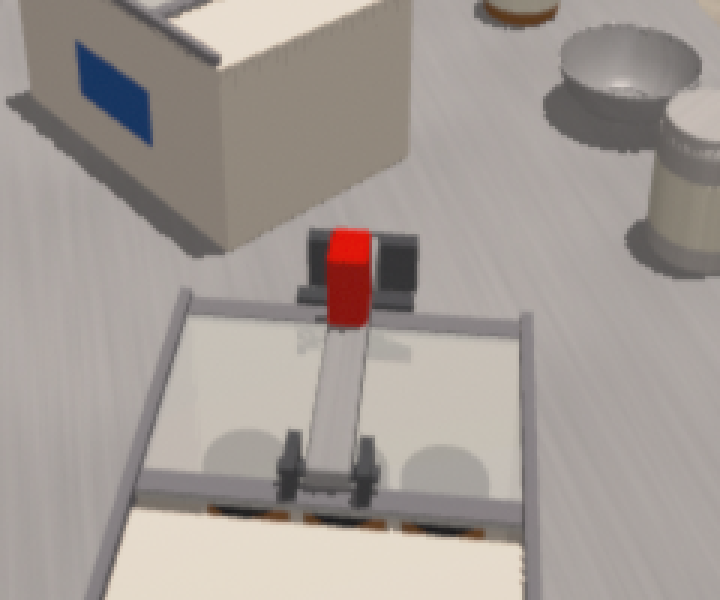

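The lid is shut. The red grip, at crop (348,280), has its top at 0.217 m, so the bar lies flat with its tooth in the notch. The robot is clear of everything.

```bash
python3 -c "
from bench import r
print(r.job_done())"
```

```text
the job is handed in; nothing more can be done
None
```

The red bin is shut with its latch bar flat in the notch, I never touched the blue bin, and the job was handed in with the clock last read at 14.7 s; no verdict came back.

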